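# Brace the gasket jar and unscrew its cap

## Robot

A 6-joint arm with a two-finger parallel gripper is mounted at the origin on the work surface. World frame = base frame: x ahead of the robot, y to its left, z up, the work surface at z = 0. Lengths are in m, angles in rad, forces in N, time in s.
With the tool pointing down it reaches from about 0.35 to 0.975 m from the base axis. Payload 4.9 kg.
Tool frame: the origin (TCP) lies on the mounting face of the last link; the fingertips stand 173 mm ahead of it and the grasp point (between the pads) lies 155 mm ahead of it; z points along the fingers, y is the line along which they close (so a half turn about z gives the same grasp; the last joint's range is limited). The gripper opens to 85 mm and grips with 20 to 120 N. Pads are 22 mm wide; open, the fingers measure 114 mm over their backs; the gripper's body (76 mm by 85 mm) begins 54 mm behind the grasp point. The pads swing forward as they close: fully open they stand 13 mm farther back than shut.
Start: joints at [1.013, 0.053, 1.613, -0, 1.476, -0.119], TCP at [0.266, 0.566, 0.405] pointing down, gripper open.
Joint ranges: [-3.01, 3.01], [-1.01, 2.22], [0.06, 2.58], [-1.02, 4.17], [0.09, 2.62], [-3.14, 3.14]. Speed limits (rad/s): [2.57, 2.57, 3.14, 3.14, 3.14, 3.14].

## Interface

Orientations are given as a rotation vector (axis times angle).
In Python, from station import monitor, eyes, finish_job gives the robot as it stands. The module is installed in compiled form; this text tells all that it offers.
- The arm moves only by the tool step_arm, never from a script. Its argument "commands" is a list of rows, each a list of 3 entries, a list of its own where there are three numbers: the opening in per cent of the stroke, from 0 (shut) to 100 (fully open), then the shift along the tool's x, y, z in mm, then the turn about the tool's z in degrees. In form: [[hand, [x, y, z], yaw], ...]. A call has 1 to 12 rows; each row is the pose to reach, as a shift and turn from the pose commanded when the call began, along the tool's axes at that moment; what a row does not reach only later rows make up. A row lasts 1/8 s, in which the tool goes at most 62.5 mm and 10.7 degrees, less where a joint would pass 70% of its speed; a pose out of reach is approached as far as the arm can. A call with a gripper value outside its range is refused whole. The fingers move at their own pace and stop on an object; "squeeze" is the grip in N (left out, the last holds). Time passes only in rows, so rows that repeat a pose let the fingers close. It gives the time, the measured TCP pose, the force, the opening and the grip force at its end, in the units of the state.
- monitor.get_obs(): the state, without advancing time (a new reading comes with each control period).
- eyes.get_image(name): name is "scene" or "top" or "wrist"; returns the picture (400x640x3 uint8, red, green, blue); there is no depth.
- eyes.camera_info(name): a dict with "camera_matrix" (3x3 intrinsics, pixels), "k1" (the pictures are not rectified: a ray, as slopes to the right and down, at radius r is drawn at 1 + k1 r^2 times it, then the intrinsics apply), "extrinsics" (4x4, takes a point from camera to world coordinates). Camera axes: x right, y down, z forward; pixel columns grow to the right and rows downward; lengths in m; the calibration is good to about 2 mm. A picture is of the moment at which its call begins: read the wrist's pose just before it. camera_info takes no time and is no camera call; for the wrist camera it gives the pose at the moment of the call.
- finish_job(): hands the job in; it is judged then, once.
The state is a dict: "t": time; "q": joint angles; "dq": joint speeds; "effort": joint torques, N m; "tool_pos": TCP position; "tool_rot": TCP orientation; "contact_force": force on the tool from outside, world axes, zero at the start; "wrist_torque": the same for the moment, N m; "opening": finger opening in m; "grip_force": force on a finger pad.
Only numpy, scipy, OpenCV 4.12 (cv2) and the standard library are available. Lean on these libraries where they do the work, as an engineer would, in place of code of your own. Each camera call takes 0.05 s, during which the arm holds its last target. There are 200 camera calls.

## Task

Take the steel rod out of its little stand and push it fully down into the narrow hole in the jar's wooden cradle, so that the jar's handle cannot swing round. Then unscrew the jar's tight cap (anticlockwise from above) just until its lugs come free, without turning much further, leave the jar seated in the cradle, lift the cap straight up and hold it level just above the jar's mouth, a few centimetres clear. Finish while still holding the cap there, with the rod still in its hole and the cups, funnel, tin and grinder left alone.

Things in the scene. Friction and masses are not known exactly. Their poses are not given: they have to be found in the camera images.
- rod: Steel brace rod standing in a stand (dark wooden block 60 x 60 x 42 mm with a 13 mm hole 37 mm deep): round shank 10 mm in diameter, 85 mm long, with a round knob on top 20 mm in diameter, 24 mm tall (109 mm in all), 80 g. Origin at the centre of its foot, z up along the rod. At the start its foot is 5 mm above the work surface.
- cradle: Fixed wooden block, 110 mm along its x, 170 mm along its y, 42 mm tall, with a round well 75 mm wide and 37 mm deep in which the jar stands, and a narrow rod hole. Origin on the work surface under the well's axis; the block reaches from -110 to +60 mm along its y.
- rod_hole (a point): Centre of the mouth of the narrow rod hole in the top of the cradle (42 mm above the work surface), 78 mm from the well's axis towards the cradle's -y. Hole 13 mm across, 37 mm deep, straight down; z up. With the rod fully home its foot is on the hole's bottom and the top of its knob is 114 mm above the work surface.
- jar: Glass jar 72 mm in diameter, about 0.9 kg, standing loose in the cradle's well, where it can spin. Origin at the centre of its underside (5 mm above the work surface), z up. Straight body to 110 mm, neck 40 mm in diameter above that. A steel handle points along its +x. Pulling the cap up before it is free lifts the jar.
- handle (a point): Outer end of the jar's steel loop handle, 84 mm from the axis. 10 mm bar, reaching out to 89 mm, 46 to 79 mm above the work surface. Seen from above it starts 0.2 to 0.42 rad clockwise of the rod hole; turned anticlockwise, the jar follows the cap until the handle bears on the rod (about 0.13 rad from the hole's direction) and is then braced.
- jar_mouth (a point): Point on the jar's axis on top of the mouth, 146 mm above the jar's underside (151 mm above the work surface); z up. The seated cap's ceiling rests here.
- cap: Round knurled steel cap 62 mm in diameter, 30 mm tall, 70 g. Origin at the centre of its underside, z up; seated, it is 129 mm above the work surface and 22 mm below jar_mouth. Two lugs inside its skirt sit under rims on the jar's neck and hold it down. Grip it round the skirt. Turning it on the jar takes about 0.3 N m.
- thread (a joint): How far the cap has been turned on the jar, rad, anticlockwise from above; 0 at the start (tight); up to 0.1 of play between cap and thread. The lugs are free from 1.3 to 2.1 (about 1.5 is a good place to stop); further on they catch again. The jar's own turn until its handle meets the rod is not counted. Keeps its value once the cap is lifted.
- cup0: First of four white espresso cups, 56 mm wide, 55 mm tall, in the slots of the wooden rack at the far edge, counted from the right; leave alone. Origin at the centre of its underside.
- cup1: Second of four white espresso cups, 56 mm wide, 55 mm tall, in the slots of the wooden rack at the far edge, counted from the right; leave alone. Origin at the centre of its underside.
- cup2: Third of four white espresso cups, 56 mm wide, 55 mm tall, in the slots of the wooden rack at the far edge, counted from the right; leave alone. Origin at the centre of its underside.
- cup3: Fourth of four white espresso cups, 56 mm wide, 55 mm tall, in the slots of the wooden rack at the far edge, counted from the right; leave alone. Origin at the centre of its underside.
- funnel: Steel moka funnel standing rim down, 60 mm wide, 85 mm tall; leave alone. Origin at the centre of its underside.
- tin: Flat round aluminium tin, 75 mm wide, 32 mm tall; leave alone. Origin at the centre of its underside.
- grinder: Chrome pepper grinder with a top knob, 54 mm wide, 136 mm tall; leave alone. Origin at the centre of its underside.
Things that resemble listed ones, but are neither listed nor needed, are in the scene too. What is shaped like the cap but purple or turquoise is not meant.

How it is judged:
By the outcome, as a careful person would: the job done as asked, in the order asked, and still so for the second after the job is handed in, while the arm keeps its last pose, push and grip.
It also fails if it takes over 64 s, if anything falls off the work surface, if the arm or the gripper's body presses on something with over 40 N, if the wrist force passes 120 N, or if a joint passes its speed limit or range.

## Working session

There is one attempt and no reset: what is moved stays moved. The work goes in short steps, Python scripts to look and compute and a tool call to move; the robot and the scene stay as the last step left them, time stands still between calls to the robot, and variables do not carry over. Pictures are saved under pics/ and viewed, at most 10 in all, crops included, and the job is handed in when it is done.

Besides the shell and the picture viewer there is one more tool, called in YAML: its name, and indented under it one key for each argument. step_arm: Moves the arm, as the interface text tells. Its arguments: {"type":"object","properties":{"commands":{"type":"array"},"squeeze":{"type":"number"}},"required":["commands"]}

```bash
mkdir -p pics; python3 - <<'E'
from station import monitor, eyes
import cv2, numpy as np
np.set_printoptions(precision=4,suppress=True)
o=monitor.get_obs(); print(o)
for n in ("scene","top"):
    im=eyes.get_image(n); cv2.imwrite(f"pics/{n}0.png",im[:,:,::-1])
    c=eyes.camera_info(n); print(n,c)
print(eyes.camera_info("wrist"))
E
```

```text
{'t': 0.0, 'q': array([ 1.013 ,  0.0534,  1.6143,  0.    ,  1.476 , -0.119 ]), 'dq': array([-0.0018, -0.0002,  0.0018, -0.0002, -0.0002, -0.0005]), 'effort': array([  0.0003, -39.3685, -37.0174,  -0.0002,   0.0072,   0.    ]), 'tool_pos': array([0.2654, 0.5656, 0.4035]), 'tool_rot': array([-0.6836, -3.0656,  0.0031]), 'contact_force': array([ 0.8062,  0.8301, -0.3903]), 'wrist_torque': array([0.0218, 0.0047, 0.0252]), 'grip_force': 0.0, 'opening': 0.08586511639383686}
scene {'camera_matrix': array([[461.6273,   0.    , 321.0116],
       [  0.    , 461.6273, 200.1362],
       [  0.    ,   0.    ,   1.    ]]), 'k1': -0.011760029600048242, 'extrinsics': array([[ 0.8848,  0.2923, -0.363 ,  0.9014],
       [ 0.4655, -0.5919,  0.658 , -0.5584],
       [-0.0225, -0.7512, -0.6597,  0.7077],
       [ 0.    ,  0.    ,  0.    ,  1.    ]])}
top {'camera_matrix': array([[382.4818,   0.    , 314.6265],
       [  0.    , 382.4818, 197.7299],
       [  0.    ,   0.    ,   1.    ]]), 'k1': 0.009176220059927015, 'extrinsics': array([[-0.007 , -0.9893,  0.1455,  0.4422],
       [-0.9999,  0.0092,  0.0142,  0.0455],
       [-0.0154, -0.1454, -0.9893,  1.0113],
       [ 0.    ,  0.    ,  0.    ,  1.    ]])}
{'camera_matrix': array([[277.151 ,   0.    , 321.623 ],
       [  0.    , 277.151 , 196.2702],
       [  0.    ,   0.    ,   1.    ]]), 'k1': -0.0023953926601097035, 'extrinsics': array([[ 0.4244,  0.8603,  0.2825,  0.1921],
       [ 0.9055, -0.4026, -0.1344,  0.5995],
       [-0.0019,  0.3128, -0.9498,  0.3731],
       [ 0.    ,  0.    ,  0.    ,  1.    ]])}
```

View pics/scene0.png

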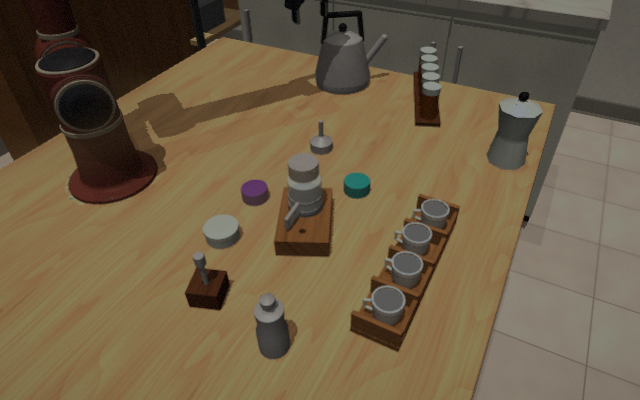

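View pics/top0.png

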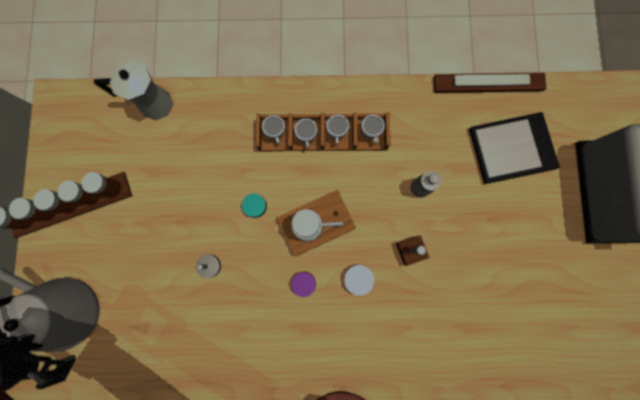

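The scene view shows the rod in its stand at (203,275), the jar with its steel cap in the cradle at (304,175), and the hole at (303,231). The top view shows the stand at (412,250), the knob at (421,251), the cap at (306,224), the handle tip at (342,223) and the hole at (336,213).

Things that could be confused:
- **Rod knob:** top view (421,251), against the grinder knob (432,179) and the funnel stem (203,267). I choose the rod in the dark block.
- **Cap:** steel cap (306,224), against purple (303,284), turquoise (254,205) and the tin (359,280). I choose the one on the jar.

Next is one close crop to check these choices.

```bash
python3 - <<'E'
import cv2, numpy as np
t=cv2.imread("pics/top0.png"); s=cv2.imread("pics/scene0.png")
f=lambda im,x,y,w,h,k: cv2.resize(im[y:y+h,x:x+w],None,fx=k,fy=k,interpolation=cv2.INTER_CUBIC)
a=f(t,270,185,100,75,4); b=f(t,380,225,100,75,4); c=f(s,260,150,100,110,4)[:300*2][:, :]; 
d=f(s,175,235,100,75,4)
e=f(s,255,190,100,75,4)
out=np.vstack([np.hstack([a,b]),np.hstack([e,d])]); out=np.clip(out*1.3,0,255).astype(np.uint8)
cv2.imwrite("pics/crop1.png",out)
E
```

```text
(no output)
```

View pics/crop1.png

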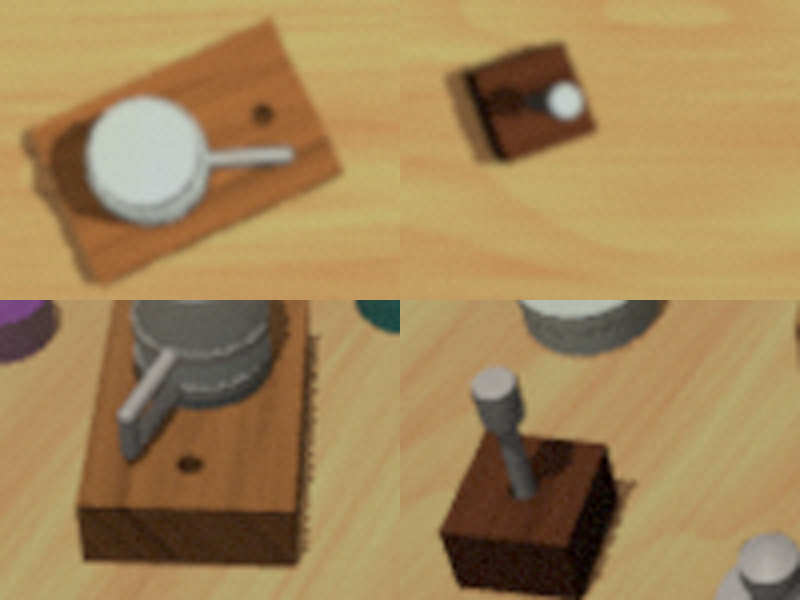

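The crop confirms both choices. The rod with its pale knob stands in the dark block at top (421.5,250). The plain steel cap is on the jar at (306.5,223). The handle lies clockwise of the hole at (335.5,213.5).

```bash
cat > h.py <<'E'
import cv2, numpy as np
from station import monitor, eyes
from scipy.spatial.transform import Rotation as R
np.set_printoptions(precision=4,suppress=True)
def ray(c,uv):
    K=c["camera_matrix"]; d=np.array([(uv[0]-K[0,2])/K[0,0],(uv[1]-K[1,2])/K[1,1]]); u=d.copy()
    for _ in range(10): u=d/(1+c["k1"]*(u@u))
    E=c["extrinsics"]; v=E[:3,:3]@np.r_[u,1]; return E[:3,3],v
def plane(c,uv,z):
    p,v=ray(c,uv); return p+v*(z-p[2])/v[2]
def proj(c,P):
    E=c["extrinsics"]; q=E[:3,:3].T@(np.asarray(P)-E[:3,3]); u=q[:2]/q[2]; u=u*(1+c["k1"]*(u@u))
    K=c["camera_matrix"]; return np.array([K[0,0]*u[0]+K[0,2],K[1,1]*u[1]+K[1,2]])
def blob(im,uv,r,f):
    """centroid, area of the mask component nearest uv within radius r; f: gray->mask"""
    x,y=map(int,np.round(uv)); x0,y0=max(x-r,0),max(y-r,0); w=im[y0:y+r+1,x0:x+r+1]
    n,l,s,c=cv2.connectedComponentsWithStats(f(w).astype(np.uint8))
    k=1+np.argmin([np.hypot(*(c[i]+[x0,y0]-uv))+(50 if s[i,4]<6 else 0) for i in range(1,n)])
    return c[k]+[x0,y0],s[k]
def tri(rays):
    A=sum(np.eye(3)-np.outer(v,v)/(v@v) for p,v in rays); b=sum((np.eye(3)-np.outer(v,v)/(v@v))@p for p,v in rays)
    return np.linalg.solve(A,b)
E
python3 - <<'E'
from h import *
T=eyes.camera_info("top");S=eyes.camera_info("scene")
hT,hS=(335.2,213.1),(302.1,230.7)
print("hole",plane(T,hT,.042),plane(S,hS,.042))
kT,kS=(421.1,249.9),(198.9,255.1)
print("knob",plane(T,kT,.114),plane(S,kS,.114),tri([ray(T,kT),ray(S,kS)]))
print("rod foot",plane(S,(206.0,284.0),.042))
im=cv2.imread("pics/top0.png"); s=cv2.imread("pics/scene0.png")
c,st=blob(im,np.array([306.5,223]),22,lambda w:(w.min(2)>150)); print("cap",c,st,plane(T,c,.159))
cc=plane(S,(303.3,166),.159);print("cap scene",cc)
for n,uv in (("c1",(337.2,189.5)),("c2",(355.2,228.3)),("c3",(294,255)),("c4",(277.5,220))): print(n,plane(T,uv,.042))
for n,uv in (("s1",(521,43)),("s2",(549,123)),): pass
for uv in ((380+163/4,225+43/4),(380+195/4,225+130/4),(380+107/4,225+160/4),(380+70/4,225+70/4)): print("stand",plane(T,uv,.042))
print("handle",plane(T,(270+290/4,185+154/4),.079))
E
```

```text
hole [0.5448 0.0073 0.042 ] [0.5445 0.0051 0.042 ]
knob [ 0.4499 -0.1871  0.114 ] [ 0.4522 -0.1876  0.114 ] [ 0.4505 -0.187   0.1125]
rod foot [ 0.4548 -0.1928  0.042 ]
cap [309.3258 224.0393] [ 16  11  18  23 178] [0.5084 0.0699 0.159 ]
cap scene [0.5208 0.0636 0.159 ]
c1 [0.6056 0.0012 0.042 ]
c2 [ 0.5057 -0.0427  0.042 ]
c3 [0.4401 0.1121 0.042 ]
c4 [0.5284 0.1542 0.042 ]
stand [ 0.4858 -0.2066  0.042 ]
stand [ 0.4317 -0.2238  0.042 ]
stand [ 0.4136 -0.1685  0.042 ]
stand [ 0.4693 -0.1478  0.042 ]
handle [ 0.5152 -0.0087  0.079 ]
```

```bash
cat >> h.py <<'E'
def go(xyz,head=None,o=None):
    """print shift (mm, tool axes) bringing the grasp point to xyz, and yaw (deg) to heading of tool y"""
    o=o or monitor.get_obs(); M=R.from_rotvec(o["tool_rot"]).as_matrix(); g=o["tool_pos"]+M@[0,0,.155]
    h=np.degrees(np.arctan2(M[1,1],M[0,1])); q=np.degrees(o["q"])
    print("t",round(o["t"],2),"grasp",g,"head",h,"q6",q[5],"tilt",M[:2,2],"F",o["contact_force"],"open",o["opening"])
    yaw=None if head is None else ((h-head+180)%360-180)
    print(" shift",M.T@(np.asarray(xyz)-g)*1e3,"yaw",yaw)
E
python3 -c "
from h import *
go([.4505,-.187,.20],205)"
```

```text
t 0.1 grasp [0.2652 0.5653 0.2486] head 64.85844476399075 q6 -6.818073926018067 tilt [-0.001  -0.0016] F [0.8815 0.1406 0.4889] open 0.0853347565480724
 shift [-487.352  -602.2661   49.5674] yaw -140.14155523600925
```

step_arm:
  commands:
    - [100,[-22,-27,2],10]
    - [100,[-44,-54,4],20]
    - [100,[-66,-81,6],30]
    - [100,[-88,-108,8],40]
    - [100,[-110,-135,10],50]
    - [100,[-132,-162,12],60]
    - [100,[-154,-189,14],70]
    - [100,[-176,-216,16],80]
    - [100,[-198,-243,18],90]
    - [100,[-220,-270,20],100]
    - [100,[-242,-297,22],110]

```text
t: 1.48
tool_pos: [0.3583, 0.193, 0.3822]
tool_rot: [2.907, 1.191, -0.001]
contact_force: [-0.6, 0.1, 0.3]
opening: 0.0854
grip_force: 0.0
```

```bash
python3 -c "
from h import *
go([.4505,-.187,.20],205)"
```

```text
t 1.48 grasp [0.3583 0.1929 0.2272] head -45.459305808073154 q6 63.2602542967408 tilt [-0.0004 -0.0002] F [-0.5997  0.0847  0.2919] open 0.08539904049763337
 shift [-200.7417  335.5107   27.2453] yaw 109.54069419192683
```

step_arm:
  commands:
    - [100,[-18,30,2],10]
    - [100,[-36,60,5],20]
    - [100,[-54,91,7],30]
    - [100,[-72,122,10],40]
    - [100,[-90,152,12],50]
    - [100,[-108,183,15],60]
    - [100,[-127,213,17],70]
    - [100,[-146,244,20],80]
    - [100,[-164,274,22],90]
    - [100,[-182,305,24],100]
    - [100,[-200,335,26],110]
    - [100,[-200,335,26],110]

```text
t: 2.98
tool_pos: [0.4529, -0.186, 0.356]
tool_rot: [2.645, -1.694, -0.002]
contact_force: [-0.2, 0.3, 0.4]
opening: 0.085
grip_force: 0.0
```

```bash
python3 - <<'E'
from h import *
go([.4505,-.187,.105],205)
c=eyes.camera_info("wrist"); im=eyes.get_image("wrist")[:,:,::-1]; cv2.imwrite("pics/w1.png",im)
print(proj(c,[.4505,-.187,.114]),proj(c,[.4505,-.187,.042]))
E
```

```text
t 2.98 grasp [ 0.4527 -0.1858  0.201 ] head -155.27767929326893 q6 124.24207458492268 tilt [-0.0014  0.0007] F [-0.2115  0.2529  0.4435] open 0.08496758736971737
 shift [ 0.2379  2.3965 96.0054] yaw -0.2776792932689318
[323.8445 208.403 ] [323.2383 184.2395]
```

View pics/w1.png

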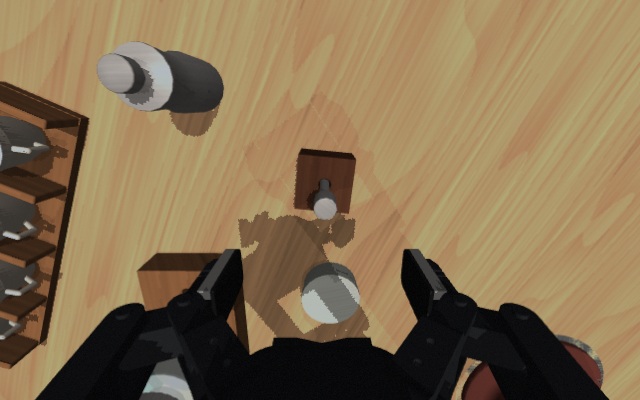

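The wrist view shows the knob at (325,208), where I predicted (323.8,208.4), between the open fingers. I'll descend and grip.

step_arm:
  commands:
    - [100,[0,2,32],0]
    - [100,[0,2,64],0]
    - [100,[0,2,85],0]
    - [60,[0,2,96],0]
    - [30,[0,2,96],0]
    - [10,[0,2,96],0]
    - [0,[0,2,96],0]
    - [0,[0,2,96],0]
    - [0,[0,2,96],0]
    - [0,[0,2,96],0]
  squeeze: 60

```text
t: 4.28
tool_pos: [0.4516, -0.1857, 0.2621]
tool_rot: [2.647, -1.691, 0.004]
contact_force: [-2.3, -0.6, 5.8]
opening: 0.0179
grip_force: 58.7
```

step_arm:
  commands:
    - [0,[0,0,-20],0]
    - [0,[0,0,-50],0]
    - [0,[0,0,-80],0]
    - [0,[0,0,-100],0]
    - [0,[0,0,-100],0]

```text
t: 4.9
tool_pos: [0.4515, -0.1855, 0.3622]
tool_rot: [-2.647, 1.691, -0.005]
contact_force: [-0.3, 0.0, -0.8]
opening: 0.018
grip_force: 58.7
```

```bash
python3 - <<'E'
from h import *
go([.5445,.0065,.20],205)
c=eyes.camera_info("wrist"); im=eyes.get_image("wrist")[:,:,::-1]; cv2.imwrite("pics/w2.png",im)
cv2.imwrite("pics/w2c.png",cv2.resize(im[120:400,200:440],None,fx=2,fy=2))
o=monitor.get_obs();M=R.from_rotvec(o["tool_rot"]).as_matrix()
for d in (.155-.01,.245,.254): print(proj(c,o["tool_pos"]+M@[0,0,d]))
E
```

```text
t 4.9 grasp [ 0.4519 -0.1857  0.2072] head -155.14639310566199 q6 124.06217954660428 tilt [ 0.0028 -0.0016] F [-0.2743  0.0172 -0.8255] open 0.01802341598837482
 shift [-135.5309 -164.8219    7.1782] yaw -0.14639310566201402
[321.4498 279.35  ]
[321.6684 207.741 ]
[321.6795 204.0839]
```

View pics/w2c.png

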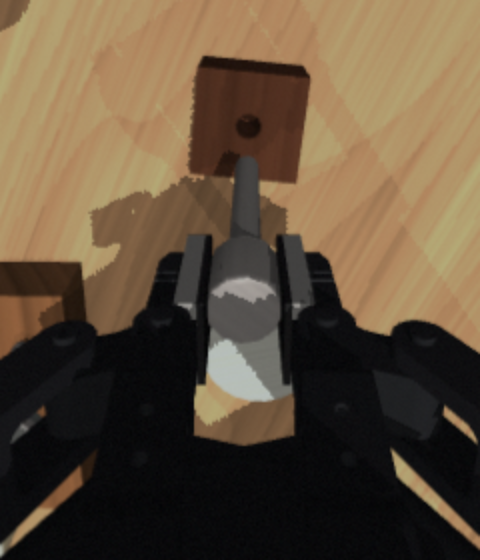

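The rod is held upright, knob between the pads at (322,270). Its foot is near (323,202), and the empty stand hole is at (324,183). Now I'll move above the cradle hole.

step_arm:
  commands:
    - [0,[-27,-33,0],0]
    - [0,[-54,-66,0],0]
    - [0,[-81,-99,0],0]
    - [0,[-108,-132,0],0]
    - [0,[-130,-160,0],0]
    - [0,[-135,-165,0],0]
    - [0,[-135,-165,0],0]
    - [0,[-135,-165,0],0]

```text
t: 5.95
tool_pos: [0.5437, 0.0057, 0.36]
tool_rot: [2.646, -1.692, -0.001]
contact_force: [1.1, 1.2, -1.2]
opening: 0.0181
grip_force: 58.9
```

```bash
python3 - <<'E'
from h import *
go([.5445,.0065,.20],205)
c=eyes.camera_info("wrist"); im=eyes.get_image("wrist")[:,:,::-1]; cv2.imwrite("pics/w3.png",im)
o=monitor.get_obs();M=R.from_rotvec(o["tool_rot"]).as_matrix()
g=o["tool_pos"]
print("axis at .042",proj(c,g+M@[0,0,g[2]-.042]),"foot",proj(c,g+M@[0,0,.257]))
w2=cv2.imread("pics/w2.png")
for n,i,uv in (("stand",w2,(324,183)),("hole",im,(322,183))):
    print(n,[ (np.round(blob(i,np.array(uv,float),8,lambda w,t=t:w.max(2)<t)[0],2),blob(i,np.array(uv,float),8,lambda w,t=t:w.max(2)<t)[1]) for t in (35,45,60)])
a=cv2.resize(w2[150:250,280:370],None,fx=4,fy=4); b=cv2.resize(im[150:250,280:370],None,fx=4,fy=4)
cv2.imwrite("pics/w3c.png",np.hstack([a,b]))
E
```

```text
t 5.95 grasp [0.5435 0.0057 0.205 ] head -155.20734634453515 q6 147.9742050620419 tilt [-0.0013 -0.0002] F [ 1.0614  1.2095 -1.1783] open 0.018148083714759997
 shift [-0.3094 -1.274   5.0022] yaw -0.20734634453515355
axis at .042 [320.8871 183.3684] foot [320.7696 202.4705]
stand [(array([324.26, 183.41]), array([ 3,  4, 11,  9, 73], dtype=int32)), (array([323.8 , 183.26]), array([ 2,  3, 12, 11, 97], dtype=int32)), (array([323.9 , 182.89]), array([  2,   2,  13,  13, 124], dtype=int32))]Traceback (most recent call last):
  File "<stdin>", line 9, in <module>
  File "h.py", line 18, in blob
    k=1+np.argmin([np.hypot(*(c[i]+[x0,y0]-uv))+(50 if s[i,4]<6 else 0) for i in range(1,n)])
        ~~~~~~~~~^^^^^^^^^^^^^^^^^^^^^^^^^^^^^^^^^^^^^^^^^^^^^^^^^^^^^^^^^^^^^^^^^^^^^^^^^^^^
    return _wrapfunc(a, 'argmin', axis=axis, out=out, **kwds)
    return _wrapit(obj, method, *args, **kwds)
    result = getattr(arr, method)(*args, **kwds)
ValueError: attempt to get argmin of an empty sequence
```

```bash
python3 - <<'E'
from h import *
im=cv2.imread("pics/w3.png");w2=cv2.imread("pics/w2.png")
a=cv2.resize(w2[150:250,280:370],None,fx=4,fy=4); b=cv2.resize(im[150:250,280:370],None,fx=4,fy=4)
cv2.imwrite("pics/w3c.png",np.clip(np.hstack([a,b])*1.5,0,255))
E
```

```text
[ WARN:0@0.212] global loadsave.cpp:1063 imwrite_ Unsupported depth image for selected encoder is fallbacked to CV_8U.
```

View pics/w3c.png

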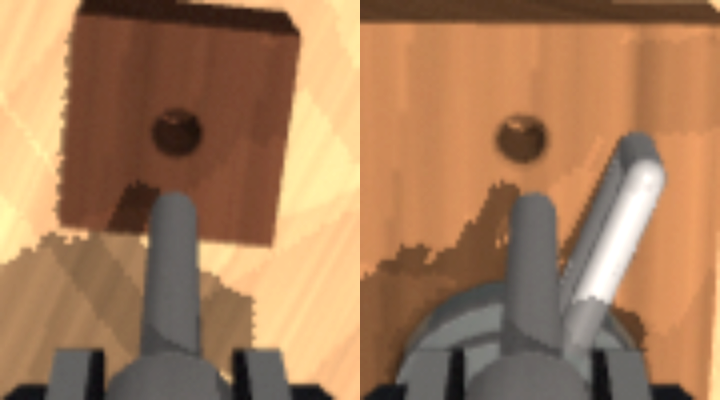

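The left half shows the stand hole at (324.2,183) and the foot rim at (323,198.5). The right half shows the cradle hole at (320.5,184.7), the foot rim at (323.2,198.5), and the handle clear to the right. The hole needs about a 3 mm correction.

```bash
python3 - <<'E'
from h import *
c=eyes.camera_info("wrist"); o=monitor.get_obs();M=R.from_rotvec(o["tool_rot"]).as_matrix(); g=o["tool_pos"]
im=cv2.imread("pics/w3.png")
for t in (60,75,90):
    b=blob(im,np.array([320.5,184.7]),9,lambda w:w.max(2)<t); print(t,b)
h=plane(c,(320.3,184.4),.042); f=plane(c,(323,198.3),g[2]-.257)-.005*M[:,0]
k=plane(c,(323.3,242),g[2]-.172)
print("hole",h,"foot",f,"axis",g,"| foot-axis tool mm",M.T@(f-g)*1e3,"knob bottom", M.T@(k-g)*1e3)
print("shift needed (foot->hole)",M.T@(h-f)*1e3,"axis->hole",M.T@(h-g)*1e3)
E
```

```text
60 (array([320.3134, 185.2836]), array([ 4,  5, 11,  9, 67], dtype=int32))
75 (array([320.1609, 185.1264]), array([ 3,  4, 12, 11, 87], dtype=int32))
90 (array([320.3273, 184.7   ]), array([  3,   3,  13,  12, 110], dtype=int32))
hole [0.5438 0.0069 0.042 ] foot [0.5414 0.0059 0.1033] axis [0.5437 0.0056 0.3603] | foot-axis tool mm [ -1.1421   1.7963 257.0009] knob bottom [  6.4002   1.5278 172.0004]
shift needed (foot->hole) [ 0.0589 -2.5891 61.3234] axis->hole [ -1.0832  -0.7929 318.3242]
```

step_arm:
  commands:
    - [0,[-0.5,-2.6,0],0]
    - [0,[-0.5,-2.6,20],0]
    - [0,[-0.5,-2.6,40],0]
    - [0,[-0.5,-2.6,53],0]
    - [0,[-0.5,-2.6,53],0]
    - [0,[-0.5,-2.6,53],0]

```text
t: 6.75
tool_pos: [0.5465, 0.0081, 0.308]
tool_rot: [-2.647, 1.691, -0.001]
contact_force: [-0.5, 0.0, -0.1]
opening: 0.0181
grip_force: 58.9
```

```bash
python3 - <<'E'
from h import *
c=eyes.camera_info("wrist"); im=eyes.get_image("wrist")[:,:,::-1]; cv2.imwrite("pics/w4.png",im)
s=eyes.get_image("scene")[:,:,::-1]; cv2.imwrite("pics/s4.png",s)
o=monitor.get_obs(); print(o["tool_pos"],o["contact_force"])
a=cv2.resize(im[160:230,285:355],None,fx=5,fy=5); b=cv2.resize(s[195:265,270:340],None,fx=5,fy=5)
cv2.imwrite("pics/w4c.png",np.clip(np.hstack([a,b]).astype(int)*3//2,0,255).astype(np.uint8))
E
```

```text
[0.5466 0.0081 0.3087] [-0.0258 -0.2276 -0.6713]
```

View pics/w4c.png

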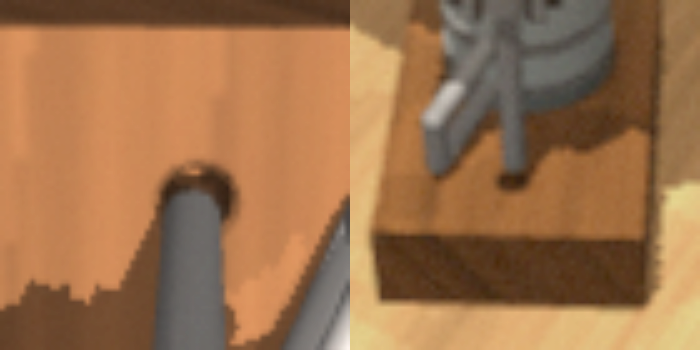

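The left half (wrist) shows the foot centre at about 193 and the hole centre at 198 in crop pixels, so the rod sits about 0.8 mm left. The other axis is aligned, and the scene half agrees. I'll correct and lower slowly.

step_arm:
  commands:
    - [0,[0,0.7,0],0]
    - [0,[0,0.7,5],0]
    - [0,[0,0.7,10],0]
    - [0,[0,0.7,15],0]
    - [0,[0,0.7,18],0]
    - [0,[0,0.7,18],0]

```text
t: 7.6
tool_pos: [0.5455, 0.0078, 0.2892]
tool_rot: [2.647, -1.691, -0.001]
contact_force: [-0.0, 0.2, -0.8]
opening: 0.0182
grip_force: 58.9
```

step_arm:
  commands:
    - [0,[0,0,6],0]
    - [0,[0,0,12],0]
    - [0,[0,0,18],0]
    - [0,[0,0,23],0]
    - [0,[0,0,26],0]
    - [0,[0,0,28],0]
    - [0,[0,0,28],0]

```text
t: 8.48
tool_pos: [0.5457, 0.0078, 0.2622]
tool_rot: [2.648, -1.691, 0.0]
contact_force: [-1.1, -0.4, 1.6]
opening: 0.018
grip_force: 59.4
```

Push a little further to seat it.

step_arm:
  commands:
    - [0,[0,0,2],0]
    - [0,[0,0,3],0]
    - [0,[0,0,3],0]

```text
t: 8.85
tool_pos: [0.5466, 0.0075, 0.262]
tool_rot: [-2.648, 1.691, -0.004]
contact_force: [-5.8, -0.4, 13.8]
opening: 0.0181
grip_force: 61.0
```

step_arm:
  commands:
    - [0,[0,0,-3],0]
    - [60,[0,0,-3],0]
    - [60,[0,0,-3],0]
    - [60,[0,0,-4],0]
    - [60,[0,0,-30],0]
    - [100,[0,0,-70],0]
    - [100,[0,0,-110],0]
    - [100,[0,0,-110],0]

```text
t: 9.85
tool_pos: [0.5467, 0.0077, 0.3734]
tool_rot: [-2.644, 1.689, -0.012]
contact_force: [-0.3, -0.4, -0.4]
opening: 0.0854
grip_force: 0.0
```

```bash
python3 - <<'E'
from h import *
go([.5127,.0783,.2],205)
for n in ("top","scene","wrist"):
    c=eyes.camera_info(n); im=eyes.get_image(n)[:,:,::-1]; cv2.imwrite(f"pics/{n}5.png",im)
im=cv2.imread("pics/top0.png"); T=eyes.camera_info("top")
hsv=cv2.cvtColor(im,cv2.COLOR_BGR2HSV)
m=((hsv[...,1]<60)&(hsv[...,2]>90)).astype(np.uint8)*255; m[:195]=0;m[250:]=0;m[:,:280]=0;m[:,350:]=0
m=cv2.morphologyEx(m,cv2.MORPH_OPEN,np.ones((9,9),np.uint8))
ct=max(cv2.findContours(m,0,2)[0],key=cv2.contourArea); print(cv2.fitEllipse(ct),cv2.boundingRect(ct))
# bright disc (cap top) 
g=cv2.GaussianBlur(cv2.cvtColor(im,cv2.COLOR_BGR2GRAY),(3,3),0)
C=cv2.HoughCircles(cv2.resize(g[190:260,270:350],None,fx=4,fy=4,interpolation=cv2.INTER_CUBIC),cv2.HOUGH_GRADIENT,1,40,param1=80,param2=20,minRadius=45,maxRadius=75)
for x,y,r in C[0][:4]: uv=((x+.5)/4-.5+270,(y+.5)/4-.5+190); print(uv,r/4,plane(T,uv,.159), "expected r",382*.031/.85)
# top view after insertion: crops
a=cv2.imread("pics/top5.png")[185:260,270:370]; b=cv2.imread("pics/scene5.png")[150:260,245:345]; w=cv2.imread("pics/wrist5.png")
cv2.imwrite("pics/c5.png",np.hstack([cv2.resize(b,(400,440)),cv2.resize(w[0:400,:],(400,440))]))
E
```

```text
t 9.85 grasp [0.548  0.0076 0.2184] head -155.1382476489709 q6 148.1483485831628 tilt [ 0.0083 -0.001 ] F [-0.3277 -0.3832 -0.3782] open 0.08536542398349968
 shift [-79.0772   2.3882  18.    ] yaw -0.13824764897088926
((306.4666748046875, 224.67994689941406), (29.754135131835938, 31.596174240112305), 126.78437805175781) (292, 210, 30, 30)
(np.float32(308.75), np.float32(224.0)) 16.9 [0.5085 0.0712 0.159 ] expected r 13.931764705882355
```

View pics/c5.png

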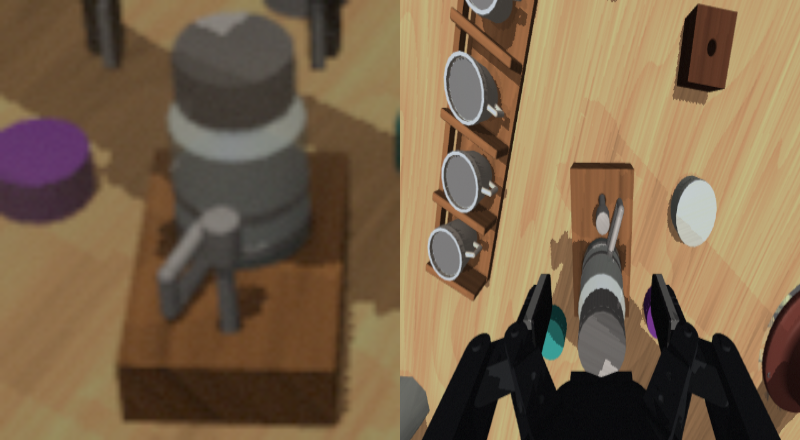

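The scene half shows the rod fully seated at crop (230,220), with the handle to its left. The wrist half shows the jar in line and the knob at about (323,200). The cap top in the scene view is near (303.4,161.6). Next I locate the jar axis.

```bash
python3 - <<'E'
from h import *
T=eyes.camera_info("top");S=eyes.camera_info("scene");W=eyes.camera_info("wrist")
print("scene",plane(S,(303.4,161.6),.159)); print("top",plane(T,(306.2,222.9),.159)); print("wrist",plane(W,(323.2,313.6),.159))
print("tri",tri([ray(T,(306.2,222.9)),ray(S,(303.4,161.6))]))
print("knob top",plane(S,(245+221/4-.4,150+217/4-.4),.114), plane(W,(324,200*400/440-2),.114))
# edges: left/right limits of cap in scene row profiles
s=cv2.cvtColor(cv2.imread("pics/scene5.png"),cv2.COLOR_BGR2HSV)
for v in (158,162,166,170,174):
    r=np.where(s[v,270:340,1]<70)[0]+270; print(v,r.min(),r.max())
t=cv2.cvtColor(cv2.imread("pics/top0.png"),cv2.COLOR_BGR2HSV)
for v in (214,218,222,226,230):
    r=np.where(t[v,280:322,1]<60)[0]+280; print("top",v,r.min(),r.max())
for u in (298,302,306,310,314):
    r=np.where(t[200:250,u,1]<60)[0]+200; print("topcol",u,r.min(),r.max())
# neighbours of cap
E
```

```text
scene [0.5138 0.0763 0.159 ]
top [0.511  0.0769 0.159 ]
wrist [0.5114 0.0758 0.159 ]
tri [0.5119 0.0775 0.1574]
knob top [0.5431 0.006  0.114 ] [ 0.5515 -0.0124  0.114 ]
158 270 328
162 270 326
166 272 325
170 289 317
174 289 319
top 214 295 317
top 218 292 320
top 222 292 321
top 226 292 321
top 230 292 321
topcol 298 212 237
topcol 302 210 239
topcol 306 209 240
topcol 310 210 240
topcol 314 212 239
```

```bash
python3 -c "
from h import *
go([.513,.078,.139],205)"
```

```text
t 10.0 grasp [0.545  0.0079 0.2126] head -155.14115805644846 q6 148.14836986675613 tilt [-0.0017  0.0002] F [ 0.3873 -0.6254  0.0736] open 0.08535224012005309
 shift [-77.0129  -0.5041  73.6188] yaw -0.14115805644848933
```

step_arm:
  commands:
    - [100,[-40,0,0],0]
    - [100,[-77,-0.5,0],0]
    - [100,[-77,-0.5,20],0]
    - [100,[-77,-0.5,45],0]
    - [100,[-77,-0.5,65],0]
    - [100,[-77,-0.5,72],0]
    - [100,[-77,-0.5,72],0]

```text
t: 10.88
tool_pos: [0.5137, 0.0776, 0.2958]
tool_rot: [2.646, -1.691, -0.002]
contact_force: [0.2, -0.3, -0.8]
opening: 0.0851
grip_force: 0.0
```

```bash
python3 - <<'E'
from h import *
go([.513,.078,.139],205)
im=eyes.get_image("wrist")[:,:,::-1]; cv2.imwrite("pics/w6.png",im)
s=eyes.get_image("scene")[:,:,::-1]; cv2.imwrite("pics/s6.png",s)
cv2.imwrite("pics/c6.png",np.hstack([cv2.resize(im[130:400,180:460],(420,405)),cv2.resize(s[100:260,240:390],(380,405))]))
E
```

```text
t 10.88 grasp [0.5134 0.0776 0.1408] head -155.16836797768522 q6 155.54760328506066 tilt [-0.0016 -0.0001] F [ 0.2391 -0.2877 -0.8093] open 0.0850705051839931
 shift [-0.5559  0.1906  1.8487] yaw -0.16836797768519318
```

View pics/c6.png

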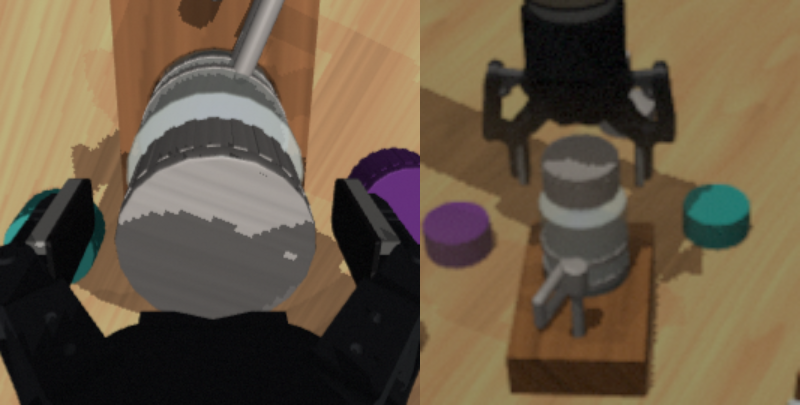

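The cap sits centred between the open pads: crop x 216, pads at about 90 and 335. The jar is upright and the handle is still short of the rod. I'll grip the skirt.

step_arm:
  commands:
    - [60,[0,0,0],0]
    - [40,[0,0,0],0]
    - [40,[0,0,0],0]
    - [40,[0,0,0],0]
    - [40,[0,0,0],0]
  squeeze: 60

```text
t: 11.6
tool_pos: [0.5139, 0.0778, 0.298]
tool_rot: [2.648, -1.691, 0.002]
contact_force: [-3.1, -1.0, 5.6]
opening: 0.061
grip_force: 64.5
```

step_arm:
  commands:
    - [40,[0,0,0],-4]
    - [40,[0,0,0],-8]
    - [40,[0,0,0],-12]
    - [40,[0,0,0],-12]

```text
t: 12.1
tool_pos: [0.5142, 0.0777, 0.298]
tool_rot: [-2.809, 1.407, -0.004]
contact_force: [-1.7, -1.8, 6.1]
opening: 0.0607
grip_force: 64.6
```

```bash
python3 -c "
from h import *
go([.513,.078,.139],205); o=monitor.get_obs(); print(o['wrist_torque'],o['effort'][5],o['grip_force'])"
```

```text
t 12.1 grasp [0.5145 0.0776 0.143 ] head -143.20595326296365 q6 143.61398178757935 tilt [ 0.0023 -0.0008] F [-1.696  -1.7828  6.0988] open 0.06073898262604477
 shift [-1.278   0.9544  3.9837] yaw 11.794046737036354
[-0.3932  0.1682 -0.122 ] -0.2646851073950529 64.55498058901867
```

step_arm:
  commands:
    - [40,[0,0,0],-4]
    - [40,[0,0,0],-8]
    - [40,[0,0,0],-12]
    - [40,[0,0,0],-12]

```text
t: 12.6
tool_pos: [0.5142, 0.078, 0.298]
tool_rot: [-2.939, 1.106, -0.004]
contact_force: [-0.1, -1.7, 5.3]
opening: 0.0611
grip_force: 64.6
```

```bash
python3 -c "
from h import *
go([.513,.078,.139],205); o=monitor.get_obs(); print(o['wrist_torque'],o['effort'][5],o['grip_force'])
from h import *
cv2.imwrite('pics/w7.png',eyes.get_image('wrist')[:,:,::-1]); cv2.imwrite('pics/t7.png',eyes.get_image('top')[:,:,::-1]);cv2.imwrite('pics/s7.png',eyes.get_image('scene')[:,:,::-1])"
```

```text
t 12.6 grasp [0.5146 0.078  0.143 ] head -131.22359044169224 q6 131.63338112099592 tilt [0.0026 0.0003] F [-0.0939 -1.707   5.307 ] open 0.061098232662356484
 shift [-1.2338  1.0947  3.9734] yaw 23.776409558307762
[-0.0651  0.0546 -0.2077] -0.31115127727389336 64.58034833340207
```

step_arm:
  commands:
    - [40,[0,0,0],-6]
    - [40,[0,0,0],-12]
    - [40,[0,0,0],-18]
    - [40,[0,0,0],-24]
    - [40,[0,0,0],-30]
    - [40,[0,0,0],-36]
    - [40,[0,0,0],-40]
    - [40,[0,0,0],-40]

```text
t: 13.75
tool_pos: [0.5142, 0.0784, 0.298]
tool_rot: [-3.139, 0.033, -0.005]
contact_force: [0.7, 2.2, 5.2]
opening: 0.0606
grip_force: 64.5
```

```bash
python3 -c "
from h import *
go([.513,.078,.139],205); o=monitor.get_obs(); print(o['wrist_torque'],o['effort'][5],o['grip_force'])
cv2.imwrite('pics/s8.png',eyes.get_image('scene')[:,:,::-1])
def tip(n):
    s=cv2.imread(n)[200:250,275:320].astype(int); return s
a,b,c=[tip(f'pics/{n}.png') for n in ('s6','s7','s8')]
print(np.abs(a-b).max(2).mean(),np.abs(b-c).max(2).mean())
"
```

```text
t 13.75 grasp [0.5147 0.0788 0.143 ] head -91.21908347993478 q6 91.63276065124607 tilt [0.003  0.0021] F [0.7276 2.1912 5.1632] open 0.06061031634778368
 shift [-1.7062  0.8198  3.9868] yaw 63.780916520065205
[ 0.2964  0.0091 -0.2265] -0.31811054795980453 64.49651885748608
10.434222222222223 3.2617777777777777
```

step_arm:
  commands:
    - [40,[0,0,0],-6]
    - [40,[0,0,0],-12]
    - [40,[0,0,0],-18]
    - [40,[0,0,0],-24]
    - [40,[0,0,0],-30]
    - [40,[0,0,0],-36]
    - [40,[0,0,0],-42]
    - [40,[0,0,0],-43]
    - [40,[0,0,0],-43]

```text
t: 14.92
tool_pos: [0.514, 0.0788, 0.298]
tool_rot: [-2.933, -1.119, -0.004]
contact_force: [-1.6, 3.6, 6.3]
opening: 0.061
grip_force: 64.6
```

```bash
python3 -c "
from h import *
go([.513,.078,.139],205); o=monitor.get_obs(); print(o['wrist_torque'],o['effort'][5],o['grip_force'])
s=eyes.get_image('scene')[:,:,::-1]; cv2.imwrite('pics/s9.png',s); t=eyes.get_image('top')[:,:,::-1]; cv2.imwrite('pics/t9.png',t)
f=lambda n:cv2.imread('pics/'+n)
c=lambda im:cv2.resize(im[190:260,265:345],(260,228),interpolation=cv2.INTER_CUBIC)
d=lambda im:cv2.resize(im[185:260,280:365],(260,228),interpolation=cv2.INTER_CUBIC)
cv2.imwrite('pics/c9.png',np.vstack([np.hstack([c(f('s6.png')),c(f('s7.png')),c(s)]),np.hstack([d(f('top0.png')),d(f('t7.png')),d(t)])]))
"
```

```text
t 14.93 grasp [0.5142 0.0792 0.143 ] head -48.23806333723733 q6 48.65731572161674 tilt [0.0016 0.0032] F [-1.5577  3.5888  6.3053] open 0.06103797657313557
 shift [-1.7605  0.1077  4.029 ] yaw 106.76193666276265
[ 0.5384  0.3071 -0.2847] -0.3069423045963049 64.59046037402004
```

View pics/c9.png

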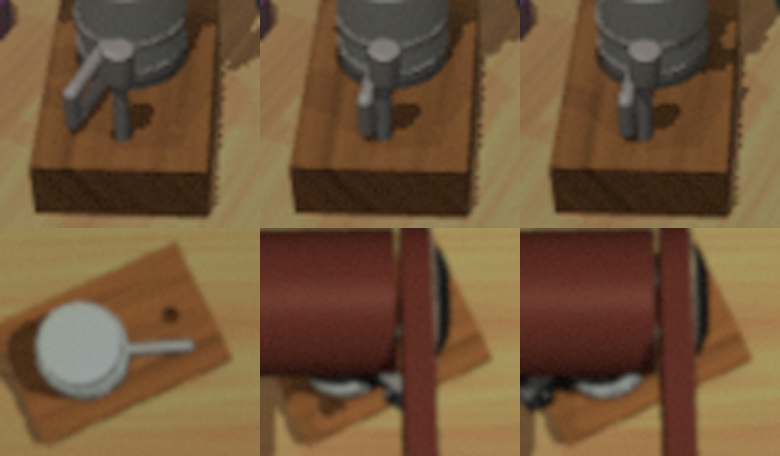

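The handle has swung round to bear on the rod and stayed there, and the rod is still seated. The cap has turned about 1.55 rad on the thread. I'll lift gently and watch for jar weight (9 N).

step_arm:
  commands:
    - [40,[0,0,-2],0]
    - [40,[0,0,-4],0]
    - [40,[0,0,-6],0]
    - [40,[0,0,-6],0]
    - [40,[0,0,-6],0]

```text
t: 15.65
tool_pos: [0.5139, 0.0777, 0.3031]
tool_rot: [2.934, 1.122, 0.001]
contact_force: [0.5, 1.2, -0.1]
opening: 0.0607
grip_force: 66.0
```

step_arm:
  commands:
    - [40,[0,0,-6],0]
    - [40,[0,0,-12],0]
    - [40,[0,0,-18],0]
    - [40,[0,0,-24],0]
    - [40,[0,0,-32],0]
    - [40,[0,0,-40],0]
    - [40,[0,0,-46],0]
    - [40,[0,0,-50],0]
    - [40,[0,0,-50],0]
    - [40,[0,0,-50],0]

```text
t: 16.9
tool_pos: [0.5136, 0.0779, 0.3524]
tool_rot: [-2.934, -1.122, 0.001]
contact_force: [-1.0, -0.2, -0.6]
opening: 0.0608
grip_force: 66.0
```

```bash
python3 - <<'E'
from h import *
go([.513,.078,.19],205)
s=eyes.get_image("scene")[:,:,::-1]; cv2.imwrite("pics/s10.png",s); a=cv2.imread("pics/s9.png")
f=lambda y0,y1,x0,x1: np.abs(s[y0:y1,x0:x1].astype(int)-a[y0:y1,x0:x1]).max(2).mean()
print("jar/handle/rod",f(205,260,275,340),"body",f(185,205,290,320),"cap zone",f(130,180,285,325))
S=eyes.camera_info("scene"); print("mouth px",proj(S,[.513,.078,.151]),"cap bottom px",proj(S,[.513,.078,.184]))
g=cv2.cvtColor(s,cv2.COLOR_BGR2HSV)
for v in range(125,195,5): print(v,s[v,300:306].mean(0).round(),end=" ")
E
```

```text
t 16.9 grasp [0.5135 0.0779 0.1974] head -48.14131669500452 q6 48.55321046978134 tilt [-0.0006  0.    ] F [-1.0448 -0.1573 -0.611 ] open 0.06084967510284234
 shift [-0.3008 -0.3964  7.3584] yaw 106.85868330499545
jar/handle/rod 4.27972027972028 body 3.2216666666666667 cap zone 34.6615
mouth px [303.6251 164.2584] cap bottom px [302.8292 150.7589]
125 [26. 26. 26.] 130 [10. 10.  8.] 135 [17. 16. 19.] 140 [16. 17. 20.] 145 [20. 23. 28.] 150 [31. 35. 40.] 155 [40. 46. 50.] 160 [42. 50. 56.] 165 [28. 38. 44.] 170 [122. 131. 128.] 175 [119. 128. 127.] 180 [121. 126. 126.] 185 [129. 132. 128.] 190 [105. 108. 106.]
```

The jar, handle and rod are unchanged. The measured load matches the cap's weight, and the cap is level about 32 mm above the mouth. Handing in.

```bash
python3 -c "
from station import finish_job
print(finish_job())"
```

```text
the job is handed in; nothing more can be done
None
```

I handed the job in at about 17 s: the rod is fully down in its hole, the cap turned about 1.55 rad (estimated from the gripper's turn) and came free, and it is held level about 32 mm above the mouth of the jar, still seated in the cradle; the verdict was not shown.

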